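Call the technician and point out the cast and its flask half

ROBOT

A 6-joint arm with a two-finger parallel gripper is mounted at the origin on a cart in front of the work surface, level with it; the furniture and walls round the work are solid. World frame = base frame: x ahead of the robot, y to its left, z up, the work surface at z = 0. Lengths are in m, angles in rad, forces in N, time in s.
With the tool pointing down it reaches from about 0.425 to 0.95 m from the base axis. Payload 3.5 kg.
Tool frame: the origin (TCP) lies between the finger pads, 19 mm behind the fingertips; this is the grasp point; z points along the fingers, y is the line along which they close (so a half turn about z gives the same grasp; the last joint's range is limited). The gripper opens to 85 mm and grips with 20 to 120 N. Pads are 22 mm wide; open, the fingers measure 114 mm over their backs; the gripper's body (76 mm by 85 mm) begins 54 mm behind the grasp point. The pads swing forward as they close: fully open they stand 13 mm farther back than shut.
Start: joints at [-1.396, 0.286, 1.577, -0, 1.279, -0.15], TCP at [0.215, -0.64, 0.25] pointing down, gripper open.
Joint ranges: [-2.77, 2.77], [-0.9, 2.22], [0.21, 2.48], [-1.53, 4.67], [0.24, 2.81], [-2.84, 2.84]. Speed limits (rad/s): [2.79, 2.79, 3.14, 3.14, 3.14, 3.14].

INTERFACE

Orientations are given as a unit quaternion [x, y, z, w].
In Python, from plant import ctrl gives the robot as it stands.
- The arm moves only by the tool carry_out, never from a script. Its argument "deltas" is one flat list of numbers, 6 for each row, row after row: the shift along the tool's x, y, z in m, then the turn, a rotation vector about the tool's x, y, z in rad. A call has 1 to 5 rows; each row is the pose to reach, as a shift and turn from the pose commanded when the call began, along the tool's axes at that moment; what a row does not reach only later rows make up. A row lasts 1/8 s, in which the tool goes at most 62.5 mm and 10.7 degrees, less where a joint would pass 70% of its speed; a pose out of reach is approached as far as the arm can. A call with a gripper value outside its range is refused whole. "grip" is the opening in per cent of the stroke, from 0 (shut) to 100 (fully open), set as the call begins (left out, the last holds). The fingers move at their own pace and stop on an object; "grip_force" is the grip in N (left out, the last holds). Time passes only in rows, so rows that repeat a pose let the fingers close. It gives the time, the measured TCP pose, the force, the opening and the grip force at its end, in the units of the state.
- ctrl.get_state(): the state, without advancing time (a new reading comes with each control period).
- ctrl.read_camera(name): name is "scene" or "top" or "wrist"; returns (picture, depth): 400x640x3 uint8, red, green, blue; 400x640 float32, m along the optical axis (not along the pixel's ray), 0 where there is no reading.
- ctrl.camera_model(name): a dict with "intrinsics" (3x3 intrinsics, pixels), "k1" (the pictures are not rectified: a ray, as slopes to the right and down, at radius r is drawn at 1 + k1 r^2 times it, then the intrinsics apply), "extrinsics" (4x4, takes a point from world to camera coordinates); the wrist camera has in their place "hand_eye" (4x4, takes a point from camera to tool coordinates, whose origin is the TCP and whose axes are the flange's). Camera axes: x right, y down, z forward; pixel columns grow to the right and rows downward; lengths in m; the calibration is good to about 2 mm. A picture is of the moment at which its call begins: read the wrist's pose just before it. camera_model takes no time and is no camera call.
- ctrl.sign_off(): hands the job in; it is judged then, once.
Trained networks look in the newest picture that a camera, given by its name, has taken for a name from the list of things; names that differ only in an ending like _2 or _b are one class to them, and where a whole thing is asked for, a point or a joint stands for the part that bears it (a point fixed in the world has none). Each returns a list of dicts, best first, with "score" (0 to 1); they miss things now and then, are a little off and sometimes report something else, mostly with a low value. They report only what shows in the picture. A call takes as long as a camera call.
- ctrl.find_in(camera, query): "uv" ([column, row] in pixels, amid what is visible of it).
The state is a dict: "time": time; "qpos": joint angles; "dq": joint speeds; "joint_efforts": joint torques, N m; "eef_pos": TCP position; "tcp_rot": TCP orientation; "contact_force": force on the tool from outside, world axes, zero at the start; "wrist_torque": the same for the moment, N m; "opening": opening from 0.0 (shut) to 1.0 (fully open); "finger_force": force on a finger pad.
Only numpy, scipy, OpenCV 4.12 (cv2) and the standard library are available. Lean on these libraries where they do the work, as an engineer would, in place of code of your own. Each camera call takes 0.05 s, during which the arm holds its last target. There are 200 camera calls.

TASK

Press the bench call button down with your fingertips and let it go. Then show the waiting technician which cast goes into which flask: with the fingers straight down, point from just above (fingertips within about 5 cm) at the middle of the dental cast that stands in the case pan, stay there for two seconds, then in the same way point at the middle of the open, empty flask half, and finish while still pointing there. Touch nothing but the button, move nothing, and travel well above everything so that you come down over no other cast or flask part.

Things in the scene. Friction and masses are not known exactly. Their poses are not given: they have to be found in the camera images.
- call_button (a joint): plunger of the call button, 36 mm across, grey, standing up from a pale housing fixed on the bench, near the front edge on the left or the right: 0 m when up, 0.006 m fully down. A spring returns it; fully down takes about 5 N. Pressing to 0.0045 m or more rings.
- call_button_base: pale round housing of the call button, 52 mm across, 12 mm high, fixed on the bench. Origin at the centre of its underside, z up.
- call_button_top (a point): centre of the top face of the button's plunger (moves with it), 22 mm over the bench when up; it is pressed straight down.
- case_pan: low open grey rectangular tray, 110 x 130 mm, 30 mm high, 4 mm walls and floor, near the front edge on the side where the button is not. Origin at the centre of its underside, z up.
- pan_cast: dental cast (plaster model of a jaw, horseshoe of teeth), 66 x 68 mm, 29 mm high, standing teeth up in the case pan; the first thing to point at. Origin at the centre of its underside, z up.
- pan_cast_top (a point): middle of the cast in the pan, at the height of its tooth tips (29 mm over its underside, 33 mm over the bench).
- bench_cast_a: dental cast of the same kind, 61 x 65 x 29 mm, standing directly on the bench at the left; not to be pointed at. Origin at the centre of its underside, z up.
- bench_cast_a_top (a point): middle of bench_cast_a at the height of its tooth tips, 29 mm over the bench.
- bench_cast_b: dental cast, 68 x 66 x 29 mm, standing directly on the bench at the right; not to be pointed at. Origin at the centre of its underside, z up.
- bench_cast_b_top (a point): middle of bench_cast_b at the height of its tooth tips, 29 mm over the bench.
- empty_half: metal flask half, an open empty trough 142 x 158 mm, walls 34 mm high (37 mm with its lugs), floor about 10 mm thick; the second thing to point at. It, filled_half and half_lid stand in a row across the bench in any order. Origin at the centre of its underside, z up.
- empty_half_top (a point): middle of the empty flask half at the height of its rim, 34 mm over the bench.
- filled_half: metal flask half filled with set plaster with strips of wax on it, 132 x 152 mm, 48 mm high; not to be pointed at. Origin at the centre of its underside, z up.
- filled_half_top (a point): middle of the filled flask half, 34 mm over the bench (the filling rises to 48 mm).
- half_lid: metal flask half lying hollow side down, closed on top, 122 x 146 x 34 mm; not to be pointed at. Origin at the centre of its underside, z up.
- half_lid_top (a point): middle of the top face of half_lid, 34 mm over the bench.
- dropper: bystander: small bottle, 40 mm across, 62 mm high, at the back right. Origin at the centre of its underside, z up.
- small_pot: bystander: small lidded pot, 41 mm across, 44 mm high, at the back right. Origin at the centre of its underside, z up.
- wax_bar: bystander: wax stick, 83 mm long, 9 mm thick, at the back. Origin at the centre of its underside, z up.
- tape: bystander: roll of tape lying flat, 104 mm across, 25 mm high, at the back left. Origin at the centre of its underside, z up.

How it is judged:
By the outcome, as a careful person would: the job done as asked, in the order asked, and still so for the second after the job is handed in, with the robot touching nothing.
It also fails if it takes over 58 s, if anything falls off the work surface, if the arm or the gripper's body presses on something with over 40 N, if the wrist force passes 120 N, or if a joint passes its speed limit or range.

## Working session

There is one attempt and no reset: what is moved stays moved. The work goes in short steps, Python scripts to look and compute and a tool call to move; the robot and the scene stay as the last step left them, time stands still between calls to the robot, and variables do not carry over. Pictures are saved under pics/ and viewed, at most 10 in all, crops included, and the job is handed in when it is done.

Besides the shell and the picture viewer there is one more tool, called after "Emit:" in YAML: its name, and indented under it one key for each argument. carry_out: Moves the arm, as the interface text tells. Its arguments: {"type":"object","properties":{"deltas":{"type":"array"},"grip":{"type":"number"},"grip_force":{"type":"number"}},"required":["deltas"]}

```bash
mkdir -p pics
cat > h.py <<'E'
import numpy as np, cv2
from plant import ctrl
def world(name,uv,z=None,d=None):
    m=ctrl.camera_model(name);K=np.array(m["intrinsics"]);E=np.array(m["extrinsics"])
    p=cv2.undistortPoints(np.array([[uv]],float),K,np.array([m["k1"],0,0,0,0.]))[0,0]
    r=np.array([p[0],p[1],1.]);Ei=np.linalg.inv(E);o=Ei[:3,3];v=Ei[:3,:3]@r
    return o+v*(d if z is None else (z-o[2])/v[2])
E
python3 - <<'E'
from h import *
s=ctrl.get_state();print(s)
ims={}
for c in["top","scene"]:
    im,d=ctrl.read_camera(c);ims[c]=d;cv2.imwrite(f"pics/{c}0.png",im[:,:,::-1]);np.save(f"{c}.npy",d)
    for q in["call_button","case_pan","pan_cast","bench_cast_a","empty_half","filled_half","half_lid"]:
        for r in ctrl.find_in(c,q)[:3]:
            u,v=map(int,r["uv"]);dd=d[v,u]
            print(c,q,np.round(r["uv"],1),round(r["score"],2),world(c,r["uv"],d=dd).round(3))
E
```

```text
{'time': 0.0, 'qpos': array([-1.39598810e+00,  2.87204740e-01,  1.57818993e+00,  7.98111051e-06,
        1.27858865e+00, -1.49990650e-01]), 'dq': array([-0.00032621, -0.00042957, -0.00027036,  0.00035323, -0.00152813,
        0.00365432]), 'joint_efforts': array([ 9.91181264e-05, -4.05971324e+01, -2.92626500e+01, -1.88510394e-04,
        5.78331150e-03,  9.61692848e-06]), 'eef_pos': array([ 0.21533221, -0.63908243,  0.24861407]), 'tcp_rot': array([ 9.86841649e-01,  1.61685282e-01, -1.10124864e-05, -1.19528509e-03]), 'contact_force': array([ 0.10858722, -0.08149011, -0.12126851]), 'wrist_torque': array([-0.03872854, -0.01201596,  0.0112472 ]), 'finger_force': 0.0, 'opening': 1.0012070833646574}
top call_button [201.4 272.7] 0.56 [0.338 0.313 0.021]
top call_button [326.5 204.3] 0.47 [ 0.529 -0.015  0.033]
top call_button [298.3 155.3] 0.4 [0.669 0.068 0.008]
top case_pan [423.7 279.7] 0.81 [ 0.333 -0.286  0.004]
top pan_cast [417.1 269. ] 0.88 [ 0.361 -0.264  0.021]
top bench_cast_a [456.3 176. ] 0.66 [ 0.621 -0.377  0.016]
top empty_half [398.  205.1] 0.87 [ 0.535 -0.214  0.01 ]
top empty_half [327.4 206.1] 0.63 [ 0.524 -0.017  0.032]
top filled_half [242.8 198.6] 0.96 [0.536 0.209 0.047]
top filled_half [425.4 147.7] 0.18 [ 0.691 -0.282  0.046]
top half_lid [329.  206.1] 0.9 [ 0.524 -0.022  0.032]
scene call_button [326.6 323.9] 0.7 [0.333 0.313 0.021]
scene case_pan [407.5 190.7] 0.9 [ 0.352 -0.241  0.008]
scene pan_cast [411.5 184.2] 0.76 [ 0.345 -0.246  0.033]
scene bench_cast_a [323.3 210.1] 0.42 [0.522 0.    0.035]
scene filled_half [272.7 260.6] 0.95 [0.531 0.238 0.045]
scene filled_half [409.8 183.2] 0.39 [ 0.352 -0.25   0.031]
scene half_lid [321.9 210.2] 0.84 [0.524 0.004 0.036]
scene half_lid [410.4 185.3] 0.45 [ 0.348 -0.246  0.028]
```

View pics/top0.png

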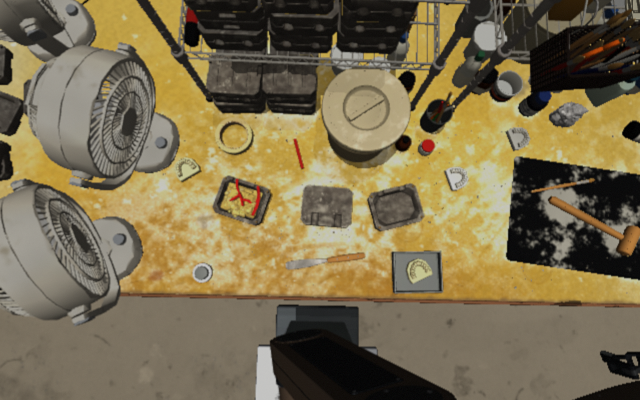

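View pics/scene0.png

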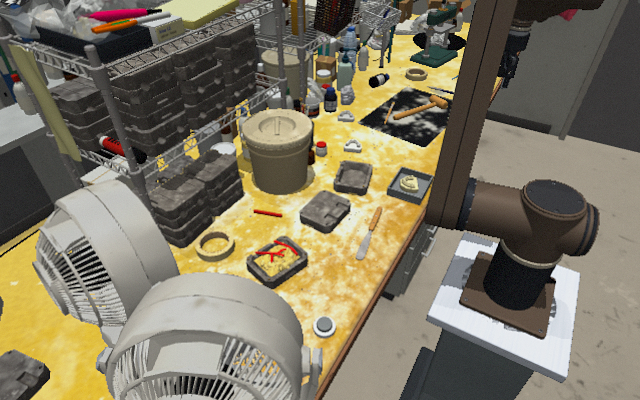

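The top view shows the button at (202,272), the pan with its cast at (417,271), and the empty half at (397,206). The lid is at (327,205) and the filled half at (242,200). The fans are at the left. The detections agree with the picture. Next I'll refine the centres from depth and check clearance.

Run:
```python
from h import *
m=ctrl.camera_model("top");K=np.array(m["intrinsics"]);Ei=np.linalg.inv(np.array(m["extrinsics"]))
d=np.load("top.npy");v,u=np.mgrid[:400,:640]
p=cv2.undistortPoints(np.stack([u,v],-1).reshape(-1,1,2).astype(float),K,np.array([m["k1"],0,0,0,0.]))[:,0]
P=np.c_[p,np.ones(len(p))]*d.reshape(-1,1);W=P@Ei[:3,:3].T+Ei[:3,3];W=W[d.ravel()>0];np.save("W.npy",W)
def ob(n,x,y,r,z0,z1):
    q=W[(np.hypot(W[:,0]-x,W[:,1]-y)<r)&(W[:,2]>z0)&(W[:,2]<z1)]
    b=cv2.minAreaRect(q[:,:2].astype(np.float32));print(n,len(q),"rect",np.round(b[0],3),np.round(b[1],3),round(b[2]),"z",q[:,2].max().round(3),"mean",q[:,:2].mean(0).round(3))
ob("plunger",.338,.313,.04,.017,.04);ob("housing",.338,.313,.05,.008,.04)
ob("cast",.355,-.262,.044,.011,.06);ob("pan",.345,-.262,.1,.02,.06);ob("empty",.53,-.21,.1,.02,.06)
ob("lid",.524,-.018,.09,.02,.06);ob("filled",.54,.21,.09,.02,.06)
for n,a,b in[("near button",(.336,.313),.16),("mid",(.5,0),.18),("cast",(.355,-.262),.15),("empty",(.53,-.21),.15)]:
    q=W[np.hypot(W[:,0]-a[0],W[:,1]-a[1])<b];q=q[q[:,2]>.06];print(n,len(q),q[q[:,2].argmax()].round(3) if len(q) else "")
```

```text
plunger 149 rect [0.343 0.313] [0.037 0.034] 1 z 0.028 mean [0.34  0.313]
housing 298 rect [0.339 0.314] [0.048 0.05 ] 2 z 0.028 mean [0.34  0.312]
cast 442 rect [ 0.362 -0.266] [0.054 0.065] 26 z 0.037 mean [ 0.36  -0.265]
pan 695 rect [ 0.355 -0.263] [0.109 0.131] 2 z 0.037 mean [ 0.357 -0.264]
empty 860 rect [ 0.529 -0.203] [0.108 0.137] 15 z 0.041 mean [ 0.53  -0.205]
lid 1948 rect [ 0.526 -0.015] [0.136 0.108] 87 z 0.041 mean [ 0.526 -0.015]
filled 1841 rect [0.536 0.216] [0.136 0.108] 74 z 0.05 mean [0.535 0.216]
near button 301 [0.346 0.472 0.323]
mid 590 [ 0.664 -0.069  0.205]
cast 0 
empty 235 [ 0.664 -0.148  0.204]
```

```bash
cat >> h.py <<'E'
from scipy.spatial.transform import Rotation as R
def delta(t):
    s=ctrl.get_state();r=R.from_quat(s["tcp_rot"])
    print("t",round(s["time"],2),"pos",s["eef_pos"].round(4),"shift",r.inv().apply(np.array(t)-s["eef_pos"]).round(4),"toolR",r.as_matrix().round(3).tolist(),"q",s["qpos"].round(2))
E
python3 - <<'E'
from h import *
for t in[(.5,-.35,.25),(.52,0,.25),(.337,.313,.25)]:delta(t)
E
```

```text
t 0.8 pos [ 0.2154 -0.6397  0.2501] shift [ 3.621e-01 -1.837e-01  1.000e-04] toolR [[0.948, 0.319, 0.0], [0.319, -0.948, -0.0], [0.0, 0.0, -1.0]] q [-1.4   0.29  1.58  0.    1.28 -0.15]
t 0.8 pos [ 0.2154 -0.6397  0.2501] shift [ 0.4928 -0.5091  0.    ] toolR [[0.948, 0.319, 0.0], [0.319, -0.948, -0.0], [0.0, 0.0, -1.0]] q [-1.4   0.29  1.58  0.    1.28 -0.15]
t 0.8 pos [ 0.2154 -0.6397  0.2501] shift [ 0.4192 -0.8641  0.    ] toolR [[0.948, 0.319, 0.0], [0.319, -0.948, -0.0], [0.0, 0.0, -1.0]] q [-1.4   0.29  1.58  0.    1.28 -0.15]
```

Emit:
carry_out:
  deltas: [0.045,-0.023,-0.01,0,0,0,0.09,-0.045,-0.02,0,0,0,0.135,-0.068,-0.03,0,0,0,0.18,-0.09,-0.04,0,0,0,0.225,-0.113,-0.05,0,0,0]
  grip: 0

```text
time: 1.42
eef_pos: [0.3936, -0.4596, 0.3006]
tcp_rot: [0.987, 0.162, 0.0, 0.0]
contact_force: [0.2, -0.3, 0.1]
opening: -0.0
finger_force: 0.0
```

Emit:
carry_out:
  deltas: [0.045,-0.023,0,0,0,0,0.09,-0.045,0,0,0,0,0.137,-0.07,0,0,0,0,0.137,-0.07,0,0,0,0]

```text
time: 1.92
eef_pos: [0.502, -0.3481, 0.3002]
tcp_rot: [0.986, 0.164, 0.0, -0.0]
contact_force: [-0.2, -0.4, -0.5]
opening: 0.0
finger_force: 0.0
```

Run:
```python
from h import *
for t in[(.5,0,.3),(.34,.313,.2)]:delta(t)
print(ctrl.get_state()["contact_force"],ctrl.get_state()["opening"])
```

```text
t 1.93 pos [ 0.502  -0.3481  0.3002] shift [ 1.108e-01 -3.300e-01  3.000e-04] toolR [[0.946, 0.324, 0.001], [0.324, -0.946, 0.0], [0.001, -0.0, -1.0]] q [-0.77  0.11  1.69  0.    1.34  0.47]
t 1.93 pos [ 0.502  -0.3481  0.3002] shift [ 0.0608 -0.6779  0.1003] toolR [[0.946, 0.324, 0.001], [0.324, -0.946, 0.0], [0.001, -0.0, -1.0]] q [-0.77  0.11  1.69  0.    1.34  0.47]
[-0.21839979 -0.3713636  -0.48773775] 0.00044404560368554844
```

Emit:
carry_out:
  deltas: [0.017,-0.05,0,0,0,0,0.035,-0.1,0,0,0,0,0.052,-0.15,0,0,0,0,0.07,-0.2,0,0,0,0,0.087,-0.25,0,0,0,0]

```text
time: 2.55
eef_pos: [0.5023, -0.0856, 0.3003]
tcp_rot: [0.987, 0.161, 0.0, 0.0]
contact_force: [0.7, 0.8, 1.3]
opening: -0.006
finger_force: 0.0
```

Emit:
carry_out:
  deltas: [0.014,-0.04,0,0,0,0,0.024,-0.08,0,0,0,0,0.014,-0.13,0,0,0,0,0.005,-0.18,0,0,0,0,-0.003,-0.23,0,0,0,0]

```text
time: 3.18
eef_pos: [0.4258, 0.1312, 0.3002]
tcp_rot: [0.987, 0.161, 0.0, 0.0]
contact_force: [0.4, -0.1, -0.0]
opening: -0.003
finger_force: 0.0
```

Emit:
carry_out:
  deltas: [-0.007,-0.05,0,0,0,0,-0.014,-0.1,0,0,0,0,-0.021,-0.15,0,0,0,0,-0.026,-0.19,0,0,0,0,-0.026,-0.19,0,0,0,0]

```text
time: 3.8
eef_pos: [0.3406, 0.3037, 0.3002]
tcp_rot: [0.987, 0.163, 0.0, 0.0]
contact_force: [-0.9, -0.9, 1.2]
opening: 0.003
finger_force: 0.0
```

Run:
```python
from h import *
delta((.34,.313,.2))
im,d=ctrl.read_camera("wrist");cv2.imwrite("pics/w1.png",im[:,:,::-1])
s=ctrl.get_state();m=ctrl.camera_model("wrist");K=np.array(m["intrinsics"]);H=np.array(m["hand_eye"]);r=R.from_quat(s["tcp_rot"])
for x in ctrl.find_in("wrist","call_button")[:2]:
    u,v=map(int,x["uv"]);p=cv2.undistortPoints(np.array([[x["uv"]]],float),K,np.array([m["k1"],0,0,0,0.]))[0,0]
    c=np.r_[p,1]*d[v,u];print(x,(r.apply(H[:3,:3]@c+H[:3,3])+s["eef_pos"]).round(4))
```

```text
t 3.8 pos [0.3406 0.3037 0.3002] shift [ 0.0024 -0.009   0.1002] toolR [[0.947, 0.322, 0.0], [0.322, -0.947, -0.0], [0.0, 0.0, -1.0]] q [ 0.51 -0.25  2.03 -0.    1.36  1.75]
{'uv': [307.3, 164.7], 'score': 0.74} [0.4135 0.3279 0.4242]
{'uv': [590.4, 112.5], 'score': 0.44} [ 0.5222 -0.0031  0.0347]
```

View pics/w1.png

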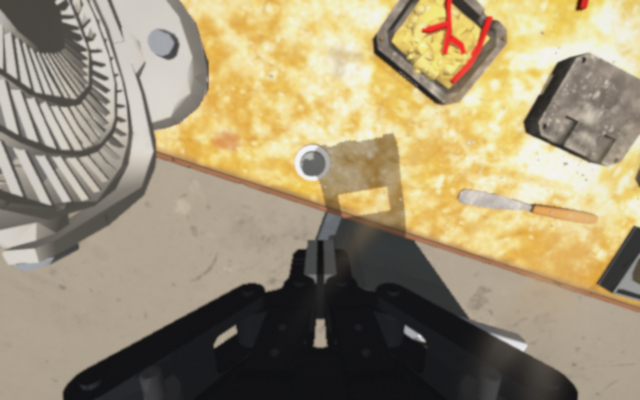

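The wrist view shows the button at (313,162), with no depth reading there. The fan is clear to the left. I'll intersect the ray with z = 0.022.

```bash
cat >> h.py <<'E'
def wz(uv,z):
    s=ctrl.get_state();m=ctrl.camera_model("wrist");K=np.array(m["intrinsics"]);H=np.array(m["hand_eye"]);r=R.from_quat(s["tcp_rot"])
    p=cv2.undistortPoints(np.array([[uv]],float),K,np.array([m["k1"],0,0,0,0.]))[0,0]
    o=r.apply(H[:3,3])+s["eef_pos"];v=r.apply(H[:3,:3]@np.r_[p,1]);return o+v*(z-o[2])/v[2]
E
python3 - <<'E'
from h import *
print(wz((313,162),.022),wz((311,162),.012));delta((.34,.313,.06))
E
```

```text
[0.34432532 0.31360088 0.022     ] [0.34169336 0.3159344  0.012     ]
t 3.9 pos [0.3416 0.3022 0.3001] shift [ 0.0019 -0.0109  0.24  ] toolR [[0.948, 0.319, 0.0], [0.319, -0.948, -0.001], [0.0, 0.001, -1.0]] q [ 0.5  -0.25  2.03 -0.    1.36  1.75]
```

Emit:
carry_out:
  deltas: [0.003,-0.01,0.05,0,0,0,0.003,-0.01,0.1,0,0,0,0.003,-0.01,0.15,0,0,0,0.003,-0.01,0.2,0,0,0,0.003,-0.01,0.23,0,0,0]

```text
time: 4.53
eef_pos: [0.3407, 0.311, 0.0675]
tcp_rot: [0.987, 0.16, -0.002, 0.001]
contact_force: [0.1, -0.4, 0.9]
opening: -0.0
finger_force: 0.0
```

Emit:
carry_out:
  deltas: [0,0,0.01,0,0,0,0,0,0.015,0,0,0,0,0,0.018,0,0,0,0,0,0.018,0,0,0]

```text
time: 5.03
eef_pos: [0.3417, 0.3135, 0.053]
tcp_rot: [0.987, 0.162, 0.001, -0.0]
contact_force: [0.1, 1.0, -0.3]
opening: -0.001
finger_force: 0.0
```

Emit:
carry_out:
  deltas: [0,0,0.006,0,0,0,0,0,0.01,0,0,0,0,0,0.013,0,0,0,0,0,0.015,0,0,0,0,0,0.015,0,0,0]

```text
time: 5.65
eef_pos: [0.3408, 0.3132, 0.0371]
tcp_rot: [0.987, 0.162, -0.0, 0.0]
contact_force: [-0.9, -0.6, 3.3]
opening: 0.009
finger_force: 1.7
```

Emit:
carry_out:
  deltas: [0,0,0.001,0,0,0,0,0,0.002,0,0,0,0,0,0.0025,0,0,0,0,0,0.0025,0,0,0]

```text
time: 6.15
eef_pos: [0.3408, 0.3132, 0.0347]
tcp_rot: [0.987, 0.162, -0.0, 0.0]
contact_force: [-2.4, -1.2, 5.4]
opening: 0.0
finger_force: 2.9
```

Emit:
carry_out:
  deltas: [0,0,0.0005,0,0,0,0,0,0.001,0,0,0,0,0,0.001,0,0,0]

```text
time: 6.52
eef_pos: [0.3409, 0.3133, 0.0346]
tcp_rot: [0.987, 0.162, -0.001, 0.0]
contact_force: [-5.0, -2.3, 13.0]
opening: -0.001
finger_force: 6.3
```

Force has jumped to 13 N with no further travel, so the button is fully down. Now I'll release and rise.

Emit:
carry_out:
  deltas: [0,0,-0.005,0,0,0,0,0,-0.02,0,0,0,0,0,-0.07,0,0,0,0,0,-0.12,0,0,0,0,0,-0.17,0,0,0]

```text
time: 7.15
eef_pos: [0.3409, 0.313, 0.2055]
tcp_rot: [0.987, 0.162, 0.001, -0.0]
contact_force: [0.9, 0.7, -0.1]
opening: -0.002
finger_force: 0.0
```

Emit:
carry_out:
  deltas: [0,0,-0.05,0,0,0,0,0,-0.095,0,0,0,0,0,-0.095,0,0,0]

```text
time: 7.52
eef_pos: [0.3428, 0.3141, 0.304]
tcp_rot: [0.987, 0.162, 0.005, -0.002]
contact_force: [0.0, -0.2, 0.3]
opening: 0.0
finger_force: 0.0
```

Run:
```python
from h import *
for t in[(.5,0,.3),(.361,-.266,.3)]:delta(t)
```

```text
t 7.53 pos [0.3428 0.3141 0.304 ] shift [0.0487 0.3479 0.0039] toolR [[0.948, 0.319, 0.01], [0.319, -0.948, 0.005], [0.011, -0.002, -1.0]] q [ 0.52 -0.24  2.01 -0.    1.36  1.77]
t 7.53 pos [0.3428 0.3141 0.304 ] shift [-0.1679  0.5556  0.0011] toolR [[0.948, 0.319, 0.01], [0.319, -0.948, 0.005], [0.011, -0.002, -1.0]] q [ 0.52 -0.24  2.01 -0.    1.36  1.77]
```

Emit:
carry_out:
  deltas: [0.007,0.05,0,0,0,0,0.014,0.1,0,0,0,0,0.022,0.15,0,0,0,0,0.029,0.2,0,0,0,0,0.036,0.25,0,0,0,0]

```text
time: 8.15
eef_pos: [0.4548, 0.0861, 0.2973]
tcp_rot: [0.987, 0.162, -0.001, -0.0]
contact_force: [-0.5, 0.1, 0.6]
opening: -0.001
finger_force: 0.0
```

Emit:
carry_out:
  deltas: [0.007,0.05,0,0,0,0,0.014,0.098,0,0,0,0,-0.021,0.135,0,0,0,0,-0.057,0.17,0,0,0,0,-0.093,0.205,0,0,0,0]

```text
time: 8.78
eef_pos: [0.4308, -0.1374, 0.2971]
tcp_rot: [0.987, 0.162, -0.001, -0.0]
contact_force: [0.5, -0.0, -0.0]
opening: 0.002
finger_force: 0.0
```

Emit:
carry_out:
  deltas: [-0.035,0.035,0,0,0,0,-0.07,0.068,0,0,0,0,-0.108,0.102,0,0,0,0,-0.108,0.102,0,0,0,0,-0.108,0.102,0,0,0,0]

```text
time: 9.4
eef_pos: [0.3621, -0.2669, 0.2976]
tcp_rot: [0.987, 0.161, -0.0, -0.001]
contact_force: [0.3, -0.5, 0.5]
opening: 0.001
finger_force: 0.0
```

Run:
```python
from h import *
delta((.361,-.266,.082))
im,d=ctrl.read_camera("wrist");cv2.imwrite("pics/w2.png",im[:,:,::-1])
for q in["pan_cast","case_pan","empty_half"]:
    for x in ctrl.find_in("wrist",q)[:2]: print(q,x,wz(x["uv"],.03).round(3))
```

```text
t 9.4 pos [ 0.3621 -0.2669  0.2976] shift [-0.0007 -0.0009  0.2156] toolR [[0.948, 0.318, -0.001], [0.318, -0.948, 0.001], [-0.0, -0.002, -1.0]] q [-0.86 -0.27  2.05  0.    1.36  0.38]
pan_cast {'uv': [317.0, 33.1], 'score': 0.6} [ 0.516 -0.21   0.03 ]
pan_cast {'uv': [319.6, 167.3], 'score': 0.59} [ 0.363 -0.265  0.03 ]
case_pan {'uv': [295.4, 167.1], 'score': 0.94} [ 0.353 -0.234  0.03 ]
empty_half {'uv': [314.5, 32.2], 'score': 0.58} [ 0.516 -0.207  0.03 ]
```

View pics/w2.png

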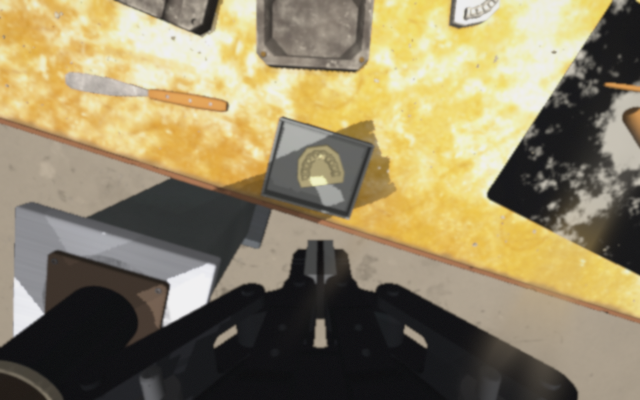

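The wrist view shows the cast in the pan at (320,167), which puts it at (0.363, -0.265). That is right under the tool. The empty half is further ahead at (315,32). I'll descend and hold.

Emit:
carry_out:
  deltas: [0,0,0.05,0,0,0,0,0,0.1,0,0,0,0,0,0.15,0,0,0,0,0,0.19,0,0,0,0,0,0.213,0,0,0]

```text
time: 10.22
eef_pos: [0.3619, -0.2654, 0.0832]
tcp_rot: [0.987, 0.163, -0.001, -0.001]
contact_force: [0.2, -0.3, 0.4]
opening: -0.002
finger_force: 0.0
```

Emit:
carry_out:
  deltas: [0,0,0,0,0,0,0,0,0,0,0,0,0,0,0,0,0,0,0,0,0,0,0,0,0,0,0,0,0,0]

```text
time: 10.85
eef_pos: [0.3625, -0.2676, 0.0861]
tcp_rot: [0.987, 0.162, 0.0, 0.0]
contact_force: [0.5, 0.5, 0.4]
opening: 0.004
finger_force: 0.0
```

Emit:
carry_out:
  deltas: [0,0,0,0,0,0,0,0,0,0,0,0,0,0,0,0,0,0,0,0,0,0,0,0,0,0,0,0,0,0]

```text
time: 11.48
eef_pos: [0.3623, -0.2674, 0.0855]
tcp_rot: [0.987, 0.162, -0.0, -0.0]
contact_force: [-0.6, 0.5, 0.1]
opening: -0.006
finger_force: 0.0
```

Emit:
carry_out:
  deltas: [0,0,0,0,0,0,0,0,0,0,0,0,0,0,0,0,0,0,0,0,0,0,0,0,0,0,0,0,0,0]

```text
time: 12.1
eef_pos: [0.3623, -0.2674, 0.0855]
tcp_rot: [0.987, 0.162, -0.0, -0.0]
contact_force: [-0.2, -0.7, -0.4]
opening: -0.001
finger_force: 0.0
```

Emit:
carry_out:
  deltas: [0,0,0,0,0,0,0,0,0,0,0,0,0,0,0,0,0,0,0,0,0,0,0,0,0,0,0,0,0,0]

```text
time: 12.72
eef_pos: [0.3623, -0.2673, 0.0855]
tcp_rot: [0.987, 0.162, 0.0, -0.0]
contact_force: [-0.4, -0.3, 0.3]
opening: 0.001
finger_force: 0.0
```

Emit:
carry_out:
  deltas: [0,0,0,0,0,0,0,0,0,0,0,0,0,0,0,0,0,0,0,0,0,0,0,0,0,0,0,0,0,0]

```text
time: 13.35
eef_pos: [0.3623, -0.2673, 0.0855]
tcp_rot: [0.987, 0.162, -0.0, -0.0]
contact_force: [-0.0, -0.4, -0.3]
opening: -0.001
finger_force: 0.0
```

Emit:
carry_out:
  deltas: [0,0,-0.03,0,0,0,0,0,-0.08,0,0,0,0,0,-0.13,0,0,0,0,0,-0.17,0,0,0,0,0,-0.17,0,0,0]

```text
time: 13.98
eef_pos: [0.3637, -0.2689, 0.2599]
tcp_rot: [0.987, 0.162, 0.002, 0.004]
contact_force: [-0.6, -0.5, 0.1]
opening: 0.001
finger_force: 0.0
```

Run:
```python
from h import *
for t in [(.529,-.205,.083)]:delta(t)
```

```text
t 13.97 pos [ 0.3637 -0.2689  0.2599] shift [ 0.1765 -0.0092  0.1774] toolR [[0.948, 0.319, 0.006], [0.319, -0.948, -0.007], [0.003, 0.008, -1.0]] q [-0.86 -0.24  2.09 -0.    1.28  0.38]
```

Emit:
carry_out:
  deltas: [0.045,-0.002,0,0,0,0,0.09,-0.004,0,0,0,0,0.135,-0.005,0,0,0,0,0.178,-0.007,0,0,0,0,0.178,-0.007,0,0,0,0]

```text
time: 14.6
eef_pos: [0.5298, -0.2024, 0.2533]
tcp_rot: [0.987, 0.163, -0.001, -0.001]
contact_force: [-0.9, 0.2, -1.1]
opening: 0.003
finger_force: 0.0
```

Run:
```python
from h import *
delta((.529,-.204,.083))
im,d=ctrl.read_camera("wrist");cv2.imwrite("pics/w3.png",im[:,:,::-1])
for x in ctrl.find_in("wrist","empty_half")[:2]: print(x,wz(x["uv"],.034).round(3),wz(x["uv"],.01).round(3))
```

```text
t 14.6 pos [ 0.5298 -0.2024  0.2533] shift [-0.001   0.0017  0.1703] toolR [[0.947, 0.322, -0.003], [0.322, -0.947, 0.002], [-0.002, -0.003, -1.0]] q [-0.54  0.05  1.84  0.    1.26  0.7 ]
{'uv': [321.2, 172.8], 'score': 0.85} [ 0.531 -0.203  0.034] [ 0.526 -0.205  0.01 ]
```

View pics/w3.png

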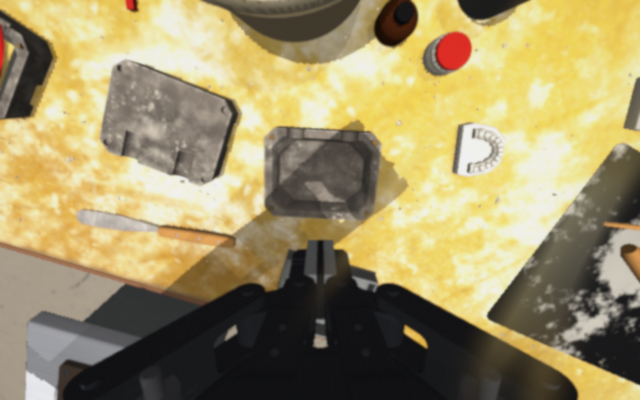

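The empty open half is centred at about (322,171), which puts it at (0.530, -0.203), straight below the tool. I'll come down and hold.

Emit:
carry_out:
  deltas: [0,0,0.05,0,0,0,0,0,0.1,0,0,0,0,0,0.14,0,0,0,0,0,0.17,0,0,0,0,0,0.17,0,0,0]

```text
time: 15.32
eef_pos: [0.5255, -0.2032, 0.0824]
tcp_rot: [0.987, 0.161, -0.003, -0.002]
contact_force: [0.2, -0.0, -0.2]
opening: 0.002
finger_force: 0.0
```

Emit:
carry_out:
  deltas: [0,0,0,0,0,0,0,0,0,0,0,0,0,0,0,0,0,0,0,0,0,0,0,0,0,0,0,0,0,0]

```text
time: 15.95
eef_pos: [0.5289, -0.2039, 0.0858]
tcp_rot: [0.987, 0.162, 0.0, 0.0]
contact_force: [-0.5, 0.5, 0.3]
opening: 0.002
finger_force: 0.0
```

Emit:
carry_out:
  deltas: [0,0,0,0,0,0,0,0,0,0,0,0,0,0,0,0,0,0,0,0,0,0,0,0,0,0,0,0,0,0]

```text
time: 16.58
eef_pos: [0.5287, -0.2039, 0.0855]
tcp_rot: [0.987, 0.162, -0.0, -0.0]
contact_force: [0.4, -0.0, -0.1]
opening: 0.001
finger_force: 0.0
```

Emit:
carry_out:
  deltas: [0,0,0,0,0,0,0,0,0,0,0,0,0,0,0,0,0,0,0,0,0,0,0,0,0,0,0,0,0,0]

```text
time: 17.2
eef_pos: [0.5287, -0.2039, 0.0855]
tcp_rot: [0.987, 0.162, -0.0, -0.0]
contact_force: [-0.1, -0.5, 0.1]
opening: 0.004
finger_force: 0.0
```

Emit:
carry_out:
  deltas: [0,0,0,0,0,0,0,0,0,0,0,0,0,0,0,0,0,0,0,0,0,0,0,0,0,0,0,0,0,0]

```text
time: 17.82
eef_pos: [0.5288, -0.2039, 0.0856]
tcp_rot: [0.987, 0.162, 0.0, 0.0]
contact_force: [-0.4, -0.3, 0.2]
opening: 0.005
finger_force: 0.0
```

Emit:
carry_out:
  deltas: [0,0,0,0,0,0,0,0,0,0,0,0,0,0,0,0,0,0,0,0,0,0,0,0,0,0,0,0,0,0]

```text
time: 18.45
eef_pos: [0.5288, -0.2039, 0.0855]
tcp_rot: [0.987, 0.162, 0.0, -0.0]
contact_force: [0.6, -1.0, 0.1]
opening: 0.001
finger_force: 0.0
```

```bash
python3 -c "
from plant import ctrl
print(ctrl.sign_off())"
```

```text
the job is handed in; nothing more can be done
None
```

I pressed the call button fully down and let it go, pointed at the middle of the cast in the pan for over 2 s, then at the middle of the empty flask half, and handed in at about 18.5 s still pointing there; the force readings showed no contact except at the button.

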